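# Clip the tube rack into the mixer onto its rack-present switch

## Task

Load the white tube rack into the rack mixer: its far end goes under the two hold-down clips and presses back the little sprung roller lever of the rack-present switch, then its near end drops behind the front sill, so that the rack lies flat on the deck, held between lever and sill with the lever still pressed. The tubes are open and the switch lever is delicate: never tip the rack by more than about 25 degrees, press the lever gently, set the rack in without ramming or dropping it, and leave the timer, the tape roll and the Petri dish where they are.

Things in the scene. Friction and masses are not known exactly. Their poses are not given: they have to be found in the camera images.
- rack_mid (a point): Centre of the loose white, half-clear tube rack, 20.5 mm above its underside. Frame 60 mm wide (its x), 172 long (its y), 41 high; tube rims up to 47 above the underside. Flat underside and flat end faces, both ends alike. Long sides open between a 3 mm floor plate and a 3 mm top plate (38 to 41 mm up), both 60 wide: grip from above across the 60 mm, mid-length, pads at the top plate.
- tube_rack: The same white rack with two rows of open tubes, 0.13 to 0.25 kg; origin at the centre of its underside, y along its length, z up.
- rack_mixer: Rack mixer: low white bench device that cannot move, 226 long (x) x 112 wide (y), aluminium deck with its top 50 mm above the worktop; control panel with a black knob at the -x end. Origin on the worktop below the seat. Two pairs of side guides hold the rack sideways: inner faces 32.5 mm either side, 12 mm high, 34 mm long, near both ends; free for fingers between.
- mixer_seat (a point): Point on the deck right under the middle of the underside of a loaded rack. x = loading direction (horizontal, away from the knob), z up; a loaded rack lies along x from -86 to +86 mm. A level rack has no way in past sill and clips: it goes in far end down, tilted some 5 to 15 degrees, pushed against the lever till the near end can be lowered behind the sill.
- sill (a point): Middle of the top inner edge of the front sill, a steel bar across the deck near the knob end: 52 mm wide, 6 thick, 10 high, inner face 86 mm before the seat point. The loaded rack's near end face rests against it.
- clip_left (a point): Underside of the roof of the left (+y) hold-down clip, at its front inner corner: 48 mm above the deck, 78 mm beyond the seat, 19.5 mm left of the centre line. The roof is 4 mm thick, runs 24 mm further along x, and reaches from here out to a post beside the rack (inner face 32.5 mm off the centre line). It covers the loaded rack's far corner by 8 mm.
- clip_right (a point): The same corner of the mirror-image right (-y) clip. Nothing stands over the rack between the two roofs. The switch body behind the lever starts 106 mm beyond the seat and is 26 mm high.
- roller: Free-turning upright roller (10 mm across, 9 tall) at the free end of the switch lever, 14 mm above the deck; origin at its centre. The lever arm is 34 mm long, on an upright pin. Untouched, the roller's front stands 10 mm nearer the sill than a loaded rack's far face; pressed back it travels 14.5 mm along x to a solid stop: 4.5 mm of play for a level rack, 2 mm for one tilted 10 degrees.
- presence_lever (a joint): Switch lever angle, rad: 0 untouched, 0.464 pressed to its stop, about 0.33 with the rack loaded and resting against the sill. Its spring pushes the roller back with about 2.5 N at 0, 4 N loaded, 5 N at the stop, and drives a released rack against the sill. Delicate: more than 35 N on the roller bends it.
- bench_timer: Small white kitchen-style timer, 58 x 72 x 21 mm, loose bystander; origin at the centre of its underside.
- tape: Roll of tape lying flat, 75 mm across, 19 mm high, loose bystander; origin at the centre of its underside.
- culture_dish: Closed Petri dish lying flat, 90 mm across, 15 mm high, loose bystander; origin at the centre of its underside.
Not all that is in view belongs to the job. Leave any orange look-alike of the tube_rack alone.

How it is judged:
By the outcome, as a careful person would: the job done as asked, in the order asked, and still so for the second after the job is handed in, with the robot touching nothing.
It also fails if it takes over 58 s, if anything falls off the work surface, if the arm or the gripper's body presses on something with over 40 N, if the wrist force passes 120 N, or if a joint passes its speed limit or range.

## Robot

A 6-joint arm with a two-finger parallel gripper is mounted at the origin on a cart in front of the work surface, level with it; the furniture and walls round the work are solid. World frame = base frame: x ahead of the robot, y to its left, z up, the work surface at z = 0. Lengths are in m, angles in rad, forces in N, time in s.
With the tool pointing down it reaches from about 0.325 to 0.85 m from the base axis. Payload 15.5 kg.
Tool frame: the origin (TCP) lies at the very end of the fingers, on their centre line; the grasp point (between the pads) lies bot.hold_point_z behind it (bot.hold_point_z is the distance from the TCP to the grasp point, in m); z points along the fingers, y is the direction in which the jaws open and shut (so a half turn about z gives the same grasp; the last joint's range is limited). The gripper opens to 91 mm and grips with 3 to 60 N. Pads are 32 mm wide; open, the fingers measure 118 mm over their backs; the gripper's body (76 mm by 178 mm) begins 60 mm behind the grasp point.
Start: joints at [-1.23, 0.494, 1.345, -0, 1.302, -0.096], TCP at [0.264, -0.566, 0.214] pointing down, gripper open.
Joint ranges: [-2.91, 2.91], [-0.82, 2.16], [0.22, 2.67], [-1.22, 4.37], [0.12, 2.79], [-3.08, 3.08]. Speed limits (rad/s): [1.89, 1.89, 2.57, 3.01, 3.01, 3.01].

## Interface

Orientations are given as a unit quaternion [w, x, y, z].
In Python, from station import bot gives the robot as it stands.
- The arm moves only by the tool servo_tool, never from a script. Its argument "deltas" is a list of rows, each an object of numbers: "x", "y", "z": the shift along the tool's x, y, z each as a share of 200 mm, from -1 to 1; "wx", "wy", "wz": the turn, a rotation vector about the tool's x, y, z each as a share of pi rad, from -1 to 1; "fingers": the gripper command: -1 is fully open, 1 is shut, values between are in proportion. A call has 1 to 10 rows; each row is the pose to reach, as a shift and turn from the pose commanded when the call began, along the tool's axes at that moment, turning the shorter way round; what a row does not reach only later rows make up. A row lasts 1/10 s, in which the tool goes at most 50 mm and 8.59 degrees, less where a joint would pass 70% of its speed; a pose out of reach is approached as far as the arm can. A call with a number of a shift or a turn outside -1 to 1 is refused whole. A call with a gripper value outside its range is refused whole. The fingers move at their own pace and stop on an object; the grip force is fixed at half the most. Time passes only in rows, so rows that repeat a pose let the fingers close. It gives the time, the measured TCP pose, the force and the opening at its end, in the units of the state.
- bot.get_obs(): the state, without advancing time (a new reading comes with each control period).
- bot.snapshot(name): name is "side" or "top" or "wrist"; returns a dict with "pixels" (400x640x3 uint8, red, green, blue), "z_map" (400x640 float32, m along the optical axis (not along the pixel's ray), 0 where there is no reading), "intrinsics" (3x3 intrinsics, pixels), "R" (3x3) and "t" (3): a world point X has camera coordinates R X + t; the wrist camera has in their place "hand_eye" (4x4, takes a point from camera to tool coordinates, whose origin is the TCP and whose axes are the flange's). Camera axes: x right, y down, z forward; pixel columns grow to the right and rows downward; lengths in m; the calibration is good to about 2 mm. A picture is of the moment at which its call begins: read the wrist's pose just before it.
- bot.close_job(): hands the job in, once; it reports no verdict.
The state is a dict: "t": time; "joints": joint angles; "dq": joint speeds; "joint_torque": joint torques, N m; "ee_pos": TCP position; "tool_rot": TCP orientation; "ft_force": force on the tool from outside, world axes, zero at the start; "torque": the same for the moment, N m; "finger_gap": finger opening in m.
Only numpy, scipy, OpenCV 4.12 (cv2) and the standard library are available. Lean on these libraries where they do the work, as an engineer would, in place of code of your own. Each camera call takes 0.05 s, during which the arm holds its last target. There are 200 camera calls.

## Working session

There is one attempt and no reset: what is moved stays moved. The work goes in short steps, Python scripts to look and compute and a tool call to move; the robot and the scene stay as the last step left them, time stands still between calls to the robot, and variables do not carry over. Pictures are saved under pics/ and viewed, on a budget of 10 in all, crops included, one or two more only if the job needs it, and the job is handed in when it is done.

Besides the shell and the picture viewer there is one more tool, called after "Request:" as name([rows], argument=value, ...), one row to a line, values as JSON. servo_tool: Moves the arm, as the interface text tells. Shift numbers are shares of 200 mm and turn numbers shares of pi rad, none past 1 either way. Its arguments: {"type":"object","properties":{"deltas":{"type":"array"}},"required":["deltas"]}

```bash
mkdir -p pics
cat > h.py <<'E'
import numpy as np, cv2
from station import bot
def cloud(s):
    z=s['z_map'];K=s['intrinsics'];v,u=np.indices(z.shape)
    P=np.stack([(u-K[0,2])/K[0,0]*z,(v-K[1,2])/K[1,1]*z,z],-1)
    W=(P-s['t'])@s['R']; W[z==0]=np.nan
    return W
E
python3 - <<'E'
from h import *
print(bot.get_obs(),bot.hold_point_z)
for n in('top','side'):
    s=bot.snapshot(n);cv2.imwrite(f'pics/{n}0.png',s['pixels'][...,::-1]);np.savez(f'{n}0.npz',**s)
    print(n,s['R'],s['t'],s['intrinsics'])
E
```

```text
{'t': 0.0, 'joints': array([-1.22949062e+00,  4.94187152e-01,  1.34612620e+00,  5.45489575e-06,
        1.30248878e+00, -9.54889305e-02]), 'dq': array([-0.00128638,  0.00037456,  0.00086779,  0.00072562,  0.00085541,
       -0.00031416]), 'joint_torque': array([ 1.80105544e-03, -8.78816342e+01, -3.81858552e+01,  7.10697519e-02,
        5.31077944e-02, -1.35052474e-04]), 'ee_pos': array([ 0.26428328, -0.56596084,  0.21333746]), 'tool_rot': array([-6.00502418e-04,  9.76245927e-01,  2.16664545e-01, -7.15312867e-05]), 'ft_force': array([0.8150934 , 0.41803939, 0.55906711]), 'torque': array([ 0.0092231 , -0.00668628, -0.00227801]), 'finger_gap': 0.09116710115160626} 0.0188
top [[ 0.02154566 -0.99972752  0.00898147]
 [-0.99138627 -0.02252499 -0.12901896]
 [ 0.12918612 -0.00612431 -0.99160145]] [-0.18191286  0.49435635  1.51461336] [[361.18735071   0.         322.20937718]
 [  0.         361.18735071 198.4416905 ]
 [  0.           0.           1.        ]]
side [[-0.94778443 -0.31886674  0.00535441]
 [-0.16898372  0.48789879 -0.85638734]
 [ 0.27046103 -0.8125754  -0.51630616]] [0.41424611 0.23961817 1.31243367] [[406.73615509   0.         312.13972326]
 [  0.         406.73615509 201.32504316]
 [  0.           0.           1.        ]]
```

View pics/top0.png

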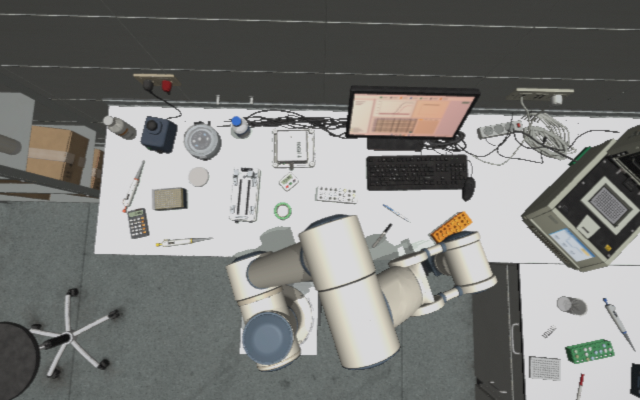

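View pics/side0.png

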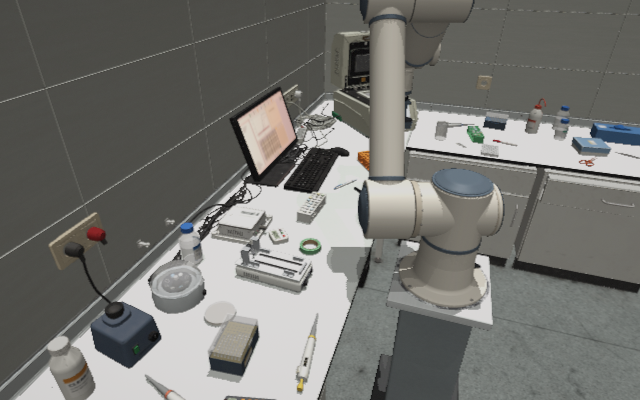

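Top view: mixer at about (244,195), white rack at (336,195), timer (289,181), tape (283,211) and dish (199,177). The orange look-alike is at (452,228). Next I enlarge the mixer and rack area.

Run:
```python
from h import *
a=dict(np.load('top0.npz'));b=dict(np.load('side0.npz'))
A=cv2.resize(a['pixels'][155:230,215:375],None,fx=5,fy=5,interpolation=cv2.INTER_CUBIC)[:300+75]
B=cv2.resize(b['pixels'][185:295,225:335],(220*1,220),interpolation=cv2.INTER_CUBIC)
cv2.imwrite('pics/c1.png',A[...,::-1])
W=cloud(a)
for (u,v) in [(336,195),(320,195),(352,195),(244,195),(244,172),(240,215),(289,181),(283,203),(199,177)]: print(u,v,W[v,u].round(4))
m=(W[...,2]>.033)&(W[...,2]<.07)
c=m[180:210,310:362]
P=W[180:210,310:362][c]; 
r=cv2.minAreaRect((P[:,:2]*1000).astype(np.float32)); print(r,np.percentile(P[:,2],[5,50,95]))
c=(W[...,2]>.03)&(W[...,2]<.12);P=W[160:228,222:266][c[160:228,222:266]]
r=cv2.minAreaRect((P[:,:2]*1000).astype(np.float32)); print(r,np.percentile(P[:,2],[5,50,95]))
z=(W[160:228:2,224:266:1,2]*1000);
for row in z: print(' '.join('%3.0f'%x for x in row))
```

```text
336 195 [ 0.513  -0.2293  0.0434]
320 195 [ 0.5118 -0.1611  0.0409]
352 195 [ 0.5145 -0.2975  0.0435]
244 195 [0.5033 0.1607 0.0491]
244 172 [0.6025 0.1657 0.0485]
240 215 [0.4182 0.1735 0.0479]
289 181 [ 0.5734 -0.0249  0.0178]
283 203 [ 0.4765 -0.0023  0.0178]
199 177 [0.583  0.3682 0.0124]
((516.9857788085938, -234.9329376220703), (171.2605743408203, 60.1555061340332), 86.2452392578125) [0.03649977 0.04214691 0.05050237]
((508.051513671875, 159.70770263671875), (109.9408950805664, 231.3734130859375), 88.00713348388672) [0.03679916 0.05087086 0.07780334]
  1  -6   1   2   2   0   1   3   6   1   4   2   1   2   7   2   0  -1   1  -1  -5   8  -3   0   2  -2  -2  -2   3   1  -0   4  -1  -0  -5   2   1   2   1   1   3   7
  2  -1  -1  -0   1   5   6   3   6  -2  -1   2   0   4   2   3  -0   6  -7   7  -0   5  -0   0   1  -3   4  -4   1   0  -4   2   6  -1   1   3   1  -2   3   4  -1  -1
  1   4   2  -2   4  -6   2   1   1   3  -2  -4   0   1  -1  -7   8  -2  -0  -5  -1   4   1  -1   0   2   2   3   1   8  -0  -7   7  11   2   4  -2   2   7   2  -1   3
  2   1   5   0  -1   7  -1  -6  
[... 4474 characters left out ...]
  -1   3   2   4   1  -0   4
  3   7   4  -0   1  -3  -2   2  25  30  31  32  31  34  36  28  30  33  32  30  36  38  38  33  36  33  37  31  34  34  35  29  17   2  -3   4  -6  -1  -3   1  -5   6
  1   4   3   3   6  -1   5  -1   1   4   2  25  27  25  25   0   4  -1   0   7  -7   6  -4   2   1  -0  -5  18  26   1  -5   6   6   2  -3  -4   4  -3  -6   3   1  -5
  4   4   1   4   0   4  -2   4   0   6   3   2  -2  -3   3   0   2   1   8   1  -7   0  -1   8   3  -1  -5   2   6   4  -7  -1   5   1  -2   2  -3   0  -0  -1   7   1
  3  -5  -2  -1   3  -0   2   6   2   4   8  -1   2   1   3   7  -6   5   6  10   2  -1  -6   1   6  -7  -3   2   3  -0   5   0   4  -3   1   9   5  -1  -2   1   0   8
```

View pics/c1.png

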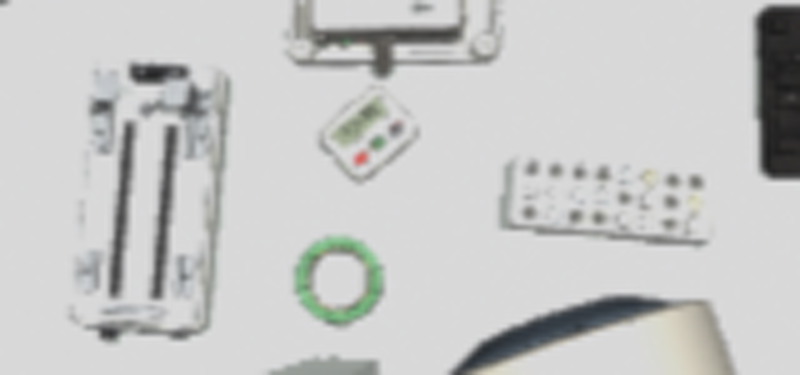

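```bash
cat >> h.py <<'E'
from scipy.spatial.transform import Rotation as Ro
def R0(o): 
    q=o['tool_rot'];return Ro.from_quat([q[1],q[2],q[3],q[0]])
def down(yaw_y,pitch=0,ax=None):
    # tool pointing down with y axis at angle yaw_y (deg) in world
    a=np.radians(yaw_y);y=np.array([np.cos(a),np.sin(a),0]);z=np.array([0,0,-1.]);x=np.cross(y,z)
    return Ro.from_matrix(np.stack([x,y,z],1))
def plan(p,R):
    o=bot.get_obs();r=R0(o);d=r.inv().apply(np.array(p)-o['ee_pos'])/.2
    w=(r.inv()*R).as_rotvec()/np.pi
    print('d',d.round(4),'w',w.round(4),'mm',np.linalg.norm(d)*200,'deg',np.linalg.norm(w)*180)
def wcloud(name):
    o=bot.get_obs();s=bot.snapshot('wrist');r=R0(o).as_matrix()
    T=np.eye(4);T[:3,:3]=r;T[:3,3]=o['ee_pos'];T=T@s['hand_eye'];i=np.linalg.inv(T)
    s['R']=i[:3,:3];s['t']=i[:3,3];np.savez(name+'.npz',**s);cv2.imwrite(f'pics/{name}.png',s['pixels'][...,::-1]);return s
E
python3 - <<'E'
from h import *
s=wcloud('w0');print(s['hand_eye'].round(3),s['intrinsics'].round(1))
W=cloud(dict(np.load('top0.npz')))
for u,v in [(350,120),(355,90),(380,135),(400,140),(420,92),(375,148)]:print(u,v,W[v,u].round(3))
plan([.47,-.23,.25],down(-3.7))
E
```

```text
[[-0.    -0.956 -0.293  0.083]
 [ 1.    -0.    -0.001 -0.   ]
 [ 0.    -0.293  0.956 -0.171]
 [ 0.     0.     0.     1.   ]] [[350.1   0.  316.4]
 [  0.  350.1 198.3]
 [  0.    0.    1. ]]
350 120 [ 0.792 -0.273  0.193]
355 90 [ 0.848 -0.277  0.347]
380 135 [ 0.762 -0.406  0.106]
400 140 [ 0.77  -0.511  0.014]
420 92 [ 0.848 -0.509  0.344]
375 148 [ 0.731 -0.4    0.014]
d [ 1.6428 -1.0876 -0.1814] w [-2.000e-04 -2.000e-04 -3.404e-01] mm 395.7070924916031 deg 61.27295042333446
```

Request:
servo_tool([
  {"x":0.2,"y":-0.14,"wz":-0.04},
  {"x":0.4,"y":-0.27,"wz":-0.085},
  {"x":0.6,"y":-0.4,"wz":-0.13},
  {"x":0.8,"y":-0.54,"wz":-0.17},
  {"x":1,"y":-0.66,"wz":-0.215},
])

```text
$.deltas[0]: bad value
```

Run:
```python
from h import *
print(bot.get_obs()['t'],bot.get_obs()['ee_pos'])
plan([.51,-.2,.22],down(-3.7))
```

```text
0.15 [ 0.26429376 -0.56606148  0.21350717]
d [ 1.8875 -1.1388 -0.0313] w [-2.000e-04 -2.000e-04 -3.404e-01] mm 440.9248478264838 deg 61.27295042333446
```

Request:
servo_tool([
  {"x":0.2,"y":-0.14,"z":0,"wx":0,"wy":0,"wz":-0.04,"fingers":-1},
  {"x":0.4,"y":-0.26,"z":0,"wx":0,"wy":0,"wz":-0.08,"fingers":-1},
  {"x":0.6,"y":-0.38,"z":0,"wx":0,"wy":0,"wz":-0.12,"fingers":-1},
  {"x":0.8,"y":-0.5,"z":0,"wx":0,"wy":0,"wz":-0.16,"fingers":-1},
  {"x":1,"y":-0.62,"z":0,"wx":0,"wy":0,"wz":-0.2,"fingers":-1},
])

```text
t: 0.65
ee_pos: [0.3938, -0.3677, 0.2138]
tool_rot: [-0.0, 0.86, 0.51, 0.0]
ft_force: [0.7, -0.9, -0.2]
finger_gap: 0.0911
```

Run:
```python
from h import *
print(bot.get_obs()['t'],bot.get_obs()['ee_pos'])
plan([.51,-.2,.22],down(-3.7))
```

```text
0.65 [ 0.39380421 -0.36766992  0.21384685]
d [ 1.0143  0.1071 -0.0307] w [-0.     -0.     -0.1389] mm 204.0895021566329 deg 24.993591586631034
```

Request:
servo_tool([
  {"x":0,"y":0,"z":0,"wx":0,"wy":0,"wz":0,"fingers":-1},
  {"x":0,"y":0,"z":0,"wx":0,"wy":0,"wz":0,"fingers":-1},
])

```text
t: 0.85
ee_pos: [0.3936, -0.3686, 0.214]
tool_rot: [-0.0, 0.861, 0.508, -0.0]
ft_force: [0.5, -0.2, -0.5]
finger_gap: 0.0915
```

Run:
```python
from h import *
print(bot.get_obs()['t'],bot.get_obs()['ee_pos'])
plan([.51,-.2,.22],down(-3.7))
```

```text
0.85 [ 0.3936307  -0.36860913  0.21396119]
d [ 1.0192  0.1022 -0.0304] w [-0.      0.     -0.1399] mm 204.95687634757337 deg 25.188214245825275
```

Request:
servo_tool([
  {"x":0.25,"y":0.02,"z":0,"wx":0,"wy":0,"wz":-0.035,"fingers":-1},
  {"x":0.5,"y":0.05,"z":0,"wx":0,"wy":0,"wz":-0.07,"fingers":-1},
  {"x":0.75,"y":0.07,"z":0,"wx":0,"wy":0,"wz":-0.1,"fingers":-1},
  {"x":1,"y":0.1,"z":-0.03,"wx":0,"wy":0,"wz":-0.14,"fingers":-1},
  {"x":1,"y":0.1,"z":-0.03,"wx":0,"wy":0,"wz":-0.14,"fingers":-1},
  {"x":1,"y":0.1,"z":-0.03,"wx":0,"wy":0,"wz":-0.14,"fingers":-1},
])

```text
t: 1.45
ee_pos: [0.5078, -0.2044, 0.2198]
tool_rot: [0.0, 0.73, 0.683, -0.0]
ft_force: [-0.4, -1.6, -0.5]
finger_gap: 0.0913
```

Run:
```python
from h import *
print(bot.get_obs()['t'],bot.get_obs()['ee_pos'])
s=wcloud('w1');W=cloud(s)
z=W[...,2];m=((z>.034)&(z<.043)&(abs(W[...,0]-.517)<.08)&(abs(W[...,1]+.235)<.13)).astype(np.uint8)
P=W[m>0];print(len(P),cv2.minAreaRect((P[:,:2]*1000).astype(np.float32)),np.median(P[:,2]))
m=((z>.015)&(z<.06)&(abs(W[...,0]-.517)<.08)&(abs(W[...,1]+.235)<.13)).astype(np.uint8)
P=W[m>0];print(cv2.minAreaRect((P[:,:2]*1000).astype(np.float32)))
plan([.48,.18,.24],down(-3.7))
```

```text
1.45 [ 0.50783087 -0.20436312  0.21981698]
6260 ((518.8557739257812, -233.51260375976562), (171.68263244628906, 59.82600784301758), 86.24927520751953) 0.04133505224941765
((518.86376953125, -233.39151000976562), (171.92535400390625, 59.82600784301758), 86.24927520751953)
d [ 1.9118 -0.2663 -0.102 ] w [-0.0001  0.0001 -0.001 ] mm 386.58708450912826 deg 0.18487009895602885
```

View pics/w1.png

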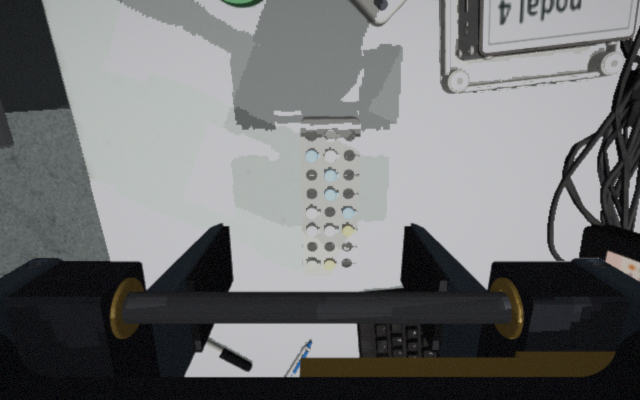

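Request:
servo_tool([
  {"x":0.2,"y":-0.02,"z":-0.02,"wx":0,"wy":0,"wz":-0.045,"fingers":-1},
  {"x":0.4,"y":-0.05,"z":-0.05,"wx":0,"wy":0,"wz":-0.09,"fingers":-1},
  {"x":0.6,"y":-0.08,"z":-0.08,"wx":0,"wy":0,"wz":-0.135,"fingers":-1},
  {"x":0.8,"y":-0.11,"z":-0.11,"wx":0,"wy":0,"wz":-0.18,"fingers":-1},
  {"x":1,"y":-0.14,"z":-0.15,"wx":0,"wy":0,"wz":-0.225,"fingers":-1},
  {"x":1,"y":-0.14,"z":-0.15,"wx":0,"wy":0,"wz":-0.27,"fingers":-1},
  {"x":1,"y":-0.14,"z":-0.15,"wx":0,"wy":0,"wz":-0.27,"fingers":-1},
])

```text
t: 2.2
ee_pos: [0.4926, -0.0036, 0.25]
tool_rot: [0.0, 0.384, 0.924, -0.0]
ft_force: [-0.5, -0.4, 0.0]
finger_gap: 0.0909
```

Run:
```python
from h import *
print(bot.get_obs()['t'],bot.get_obs()['ee_pos'])
plan([.48,.16,.25],down(87.3))
```

```text
2.2 [ 0.49259865 -0.00359957  0.25002461]
d [ 6.240e-01  5.327e-01 -2.000e-04] w [-1.000e-04  1.000e-04 -2.356e-01] mm 164.08395744152628 deg 42.40731896385262
```

Request:
servo_tool([
  {"x":0.15,"y":0.13,"z":0,"wx":0,"wy":0,"wz":-0.045,"fingers":-1},
  {"x":0.3,"y":0.27,"z":0,"wx":0,"wy":0,"wz":-0.09,"fingers":-1},
  {"x":0.46,"y":0.4,"z":0,"wx":0,"wy":0,"wz":-0.135,"fingers":-1},
  {"x":0.62,"y":0.53,"z":0,"wx":0,"wy":0,"wz":-0.18,"fingers":-1},
  {"x":0.62,"y":0.53,"z":0,"wx":0,"wy":0,"wz":-0.235,"fingers":-1},
  {"x":0.62,"y":0.53,"z":0,"wx":0,"wy":0,"wz":-0.235,"fingers":-1},
  {"x":0.62,"y":0.53,"z":0,"wx":0,"wy":0,"wz":-0.235,"fingers":-1},
])

```text
t: 2.9
ee_pos: [0.4809, 0.1583, 0.2497]
tool_rot: [-0.0, 0.029, 1.0, -0.0]
ft_force: [-0.6, 0.4, -0.0]
finger_gap: 0.091
```

Run:
```python
from h import *
o=bot.get_obs();print(o['t'],o['ee_pos'],o['tool_rot'],o['joints'])
s=wcloud('w2');W=cloud(s)
B=(abs(W[...,0]-.52)<.16)&(abs(W[...,1]-.16)<.09)
z=W[...,2]
P=W[B&(z>.04)&(z<.12)];print(cv2.minAreaRect((P[:,:2]*1000).astype(np.float32)))
P=W[B&(z>.046)&(z<.054)];print('deck',np.median(P[:,2]),cv2.minAreaRect((P[:,:2]*1000).astype(np.float32)))
m=(B&(z>.092)&(z<.115)).astype(np.uint8)
n,l,st,c=cv2.connectedComponentsWithStats(m)
for i in range(1,n):
    if st[i,4]>30:
        P=W[l==i];print('roof',st[i],np.median(P,0).round(4),cv2.minAreaRect((P[:,:2]*1000).astype(np.float32)))
cv2.imwrite('pics/w2b.png',cv2.resize(s['pixels'][0:300,200:440,::-1],(480,600),interpolation=cv2.INTER_CUBIC))
```

```text
2.9 [0.48092263 0.15834189 0.24965685] [-2.25664928e-04  2.92303244e-02  9.99572654e-01 -2.17309015e-04] [ 2.00306397e-01  2.89866113e-01  1.58078542e+00 -3.35441454e-04
  1.27147951e+00 -1.31192195e+00]
((513.8193359375, 163.6033477783203), (104.20332336425781, 221.23912048339844), 87.67118835449219)
deck 0.05044347513786829 ((513.8193359375, 163.6033477783203), (104.20332336425781, 221.23912048339844), 87.67118835449219)
roof [344 273  19  19 298] [0.5874 0.19   0.102 ] ((588.5419311523438, 189.7230987548828), (18.710346221923828, 17.112680435180664), 87.68328857421875)
roof [288 274  19  18 280] [0.5845 0.1312 0.1021] ((586.2171630859375, 131.93212890625), (18.852800369262695, 16.34820556640625), 86.04948425292969)
```

View pics/w2b.png

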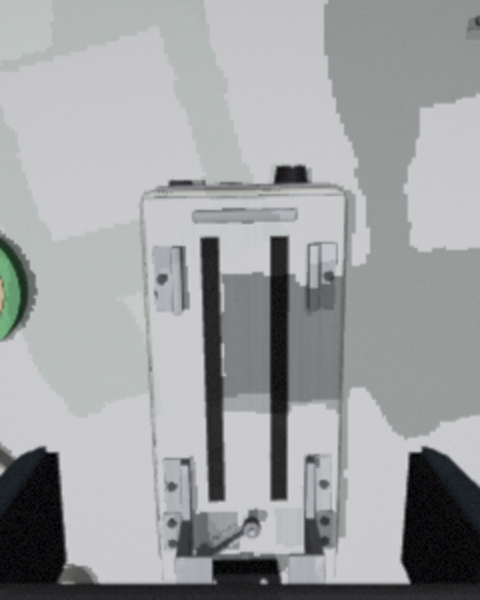

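The picture (2x crop) shows the sill at crop row 215, guides at rows 280 and 490, roller at (252,528) and roof fronts at row 555. The mixer's x axis points down in the image. Now the precise fit.

Run:
```python
from h import *
s=dict(np.load('w2.npz'));W=cloud(s);g=cv2.cvtColor(s['pixels'],cv2.COLOR_RGB2GRAY)
K,R,t=s['intrinsics'],s['R'],s['t']
def ray(uv,h):
    uv=np.atleast_2d(uv).astype(float);d=np.c_[uv,np.ones(len(uv))]@np.linalg.inv(K).T@R;c=-R.T@t
    return c+d*((h-c[2])/d[:,2])[:,None]
# slots
m=np.zeros_like(g);m[112:252,295:350]=(g[112:252,295:350]<60)
n,l,st,c=cv2.connectedComponentsWithStats(m)
for i in range(1,n):
    if st[i,4]>200:
        v,u=np.nonzero(l==i);P=ray(np.c_[u,v],.05)[:,:2]*1000
        f=cv2.fitLine(P.astype(np.float32),cv2.DIST_L2,0,.01,.01).ravel();print('slot',f,np.degrees(np.arctan(f[1]/f[0])),cv2.minAreaRect(P.astype(np.float32)))
yaw=np.radians(-2.4);ex=np.array([np.cos(yaw),np.sin(yaw)]);ey=np.array([-ex[1],ex[0]])
z=W[...,2];xy=W[...,:2]*1000;a=xy@ex;b=xy@ey
def ext(name,m):
    q=m&np.isfinite(z)
    print(name,q.sum(),'x',np.percentile(a[q],[1,5,50,95,99]).round(1),'y',np.percentile(b[q],[1,5,50,95,99]).round(1),'z',np.median(z[q]).round(4))
V,U=np.indices(g.shape)
box=lambda u0,u1,v0,v1:(U>=u0)&(U<u1)&(V>=v0)&(V<v1)
ext('sill',box(290,355,98,117)&(z>.056))
ext('guideNL',box(350,372,118,158)&(z>.056));ext('guideNR',box(275,300,118,158)&(z>.056))
ext('guideFL',box(350,372,225,270)&(z>.056)&(z<.09));ext('guideFR',box(278,302,225,270)&(z>.056)&(z<.09))
ext('roofL',box(340,370,265,300)&(z>.095));ext('roofR',box(280,312,265,300)&(z>.095))
ext('roller',box(315,335,250,275)&(z>.058)&(z<.08))
p=ray([[326,264]],.068)[:,:2]*1000;print('roller',p@ex,p@ey)
# intensity profiles along mixer x at z=.06
for vv in range(100,118):print(vv,g[vv,300:346:5],(ray([[322,vv]],.06)[:,:2]*1000@ex).round(1))
cv2.imwrite('pics/w2c.png',cv2.resize(s['pixels'][95:300,268:380,::-1],(448,820))[:,:])
```

```text
slot [ 9.9914360e-01 -4.1377161e-02  4.9190439e+02  1.4637341e+02] -2.3714137 ((497.0283203125, 146.2874298095703), (8.05557632446289, 147.2470245361328), 87.70643615722656)
slot [ 9.9919957e-01 -4.0002968e-02  4.9363904e+02  1.8231026e+02] -2.2926128 ((498.501953125, 182.05982971191406), (8.83424186706543, 146.0275115966797), 87.8890151977539)
sill 319 x [402.5 402.7 405.3 408.  408.4] y [159.3 161.2 184.1 207.9 209.9] z 0.0603
guideNL 181 x [419.9 421.1 434.8 451.3 453.3] y [217.3 217.3 219.4 222.2 222.4] z 0.062
guideNR 178 x [420.  420.9 436.6 451.3 453.1] y [147.4 147.7 150.2 152.4 152.5] z 0.0622
guideFL 215 x [537.8 538.7 562.7 576.4 584.3] y [217.5 217.5 219.8 222.4 223.1] z 0.0624
guideFR 205 x [537.8 538.6 562.1 573.5 577.1] y [146.6 147.5 150.2 152.5 152.6] z 0.0624
roofL 524 x [439.5 439.9 572.6 586.7 588. ] y [185.1 185.8 206.  221.5 223.2] z 0.1029
roofR 528 x [439.4 439.6 572.3 585.7 587. ] y [147.2 148.5 164.9 177.  177.7] z 0.1035
roller 113 x [570.  570.7 575.5 583.  584. ] y [174.9 176.  185.1 190.6 190.8] z 0.0679
roller [574.26447155] [187.34483326]
100 [200 200 
[... 255 characters left out ...]
05 [126 132 135 129 139 150 151 154 173 167] [402.8]
106 [153 155 158 159 160 162 160 163 182 183] [403.8]
107 [166 165 165 162 162 162 157 159 179 179] [404.8]
108 [163 162 161 159 159 159 157 156 177 177] [405.7]
109 [157 156 154 154 154 152 153 151 169 171] [406.7]
110 [154 149 142 150 146 136 159 156 163 170] [407.7]
111 [170 168 157 179 172 143 197 193 196 198] [408.7]
112 [198 198 195 199 197 197 201 197 198 202] [409.6]
113 [202 201 199 201 199 201 200 196 197 202] [410.6]
114 [201 202 199 203 199 200 200 198 196 202] [411.6]
115 [202 202 199 201 200 201 202 197 197 202] [412.6]
116 [202 200 199 202 200 201 200 196 195 201] [413.5]
117 [195 190 199 202 201 202 200 183 180 199] [414.5]
```

Seat comes out at about (0.502, 0.164), yaw −2.35°. The sill's thickness, the guide spacing of 64.9 mm and the roller position all agree with the given sizes. Before insertion I check where the tube rims lie relative to the rack's ends.

Run:
```python
from h import *
s=dict(np.load('w1.npz'));W=cloud(s)
c=np.array([.5189,-.2335]);a=np.radians(86.25);ey=np.array([np.cos(a),np.sin(a)]);ex=np.array([ey[1],-ey[0]])
p=(W[...,:2]-c)*1000;X=p@ex;Y=p@ey;z=W[...,2]*1000
m=(abs(X)<32)&(abs(Y)<88)
q=m&(z>44)
print(np.histogram(Y[q],np.arange(-88,89,4)));print(np.histogram(X[q],np.arange(-32,33,4)))
cv2.imwrite('pics/w1b.png',cv2.resize(s['pixels'][110:280,285:380,::-1],None,fx=3.5,fy=3.5,interpolation=cv2.INTER_CUBIC))
plan([.5189,-.2335,.15],down(-3.75))
```

```text
(array([    0,     0,     1,    43,    90,    83,     8,     0,     0,
           0,     0,     0,     1,    76,   157,   116,    17,     0,
          57,   111,    77,    14,     1,    31,    55,    80,    34,
          26,    64,    80,    85,    65,    60,    86,   291, 11745,
        3497,  4263,    39,    70,    39,     2,     0,     0]), array([-88, -84, -80, -76, -72, -68, -64, -60, -56, -52, -48, -44, -40,
       -36, -32, -28, -24, -20, -16, -12,  -8,  -4,   0,   4,   8,  12,
        16,  20,  24,  28,  32,  36,  40,  44,  48,  52,  56,  60,  64,
        68,  72,  76,  80,  84,  88]))
(array([ 966,  982, 1117, 1261, 1413, 1317, 1416, 1575, 1570, 1442, 1312,
       1362, 1387, 1380, 1343, 1621]), array([-32, -28, -24, -20, -16, -12,  -8,  -4,   0,   4,   8,  12,  16,
        20,  24,  28,  32]))
d [-0.3048 -1.9446  0.4991] w [-2.000e-04 -0.000e+00  5.021e-01] mm 406.12704854279445 deg 90.38078434833476
```

View pics/w1b.png

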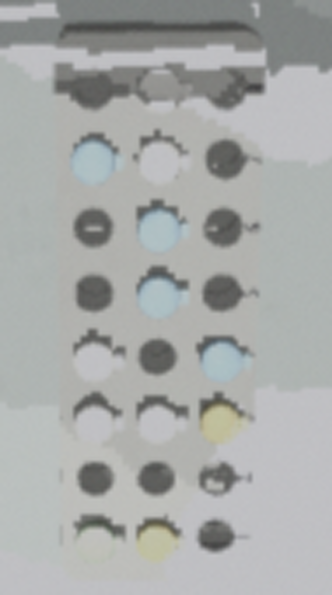

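The rack's world −y end has a tube in a corner hole. The +y end has only its middle one, so I'll load with the +y end as the far (clip) end. Going back to grasp.

Request:
servo_tool([
  {"x":0,"y":-0.2,"z":0,"wx":0,"wy":0,"wz":0.045,"fingers":-1},
  {"x":0,"y":-0.4,"z":0,"wx":0,"wy":0,"wz":0.09,"fingers":-1},
  {"x":-0.05,"y":-0.6,"z":0.05,"wx":0,"wy":0,"wz":0.135,"fingers":-1},
  {"x":-0.1,"y":-0.8,"z":0.1,"wx":0,"wy":0,"wz":0.18,"fingers":-1},
  {"x":-0.15,"y":-1,"z":0.2,"wx":0,"wy":0,"wz":0.225,"fingers":-1},
  {"x":-0.15,"y":-1,"z":0.2,"wx":0,"wy":0,"wz":0.27,"fingers":-1},
  {"x":-0.15,"y":-1,"z":0.2,"wx":0,"wy":0,"wz":0.315,"fingers":-1},
  {"x":-0.15,"y":-1,"z":0.2,"wx":0,"wy":0,"wz":0.315,"fingers":-1},
  {"x":-0.15,"y":-1,"z":0.2,"wx":0,"wy":0,"wz":0.315,"fingers":-1},
])

```text
t: 3.85
ee_pos: [0.5004, -0.042, 0.21]
tool_rot: [0.0, 0.497, 0.868, -0.0]
ft_force: [0.6, -0.1, -0.1]
finger_gap: 0.0912
```

Run:
```python
from h import *
plan([.5189,-.2335,.12],down(-3.75))
```

```text
d [-0.8722 -0.4055  0.4499] w [0.     0.     0.1901] mm 212.38002373776928 deg 34.21122599965005
```

Request:
servo_tool([
  {"x":-0.2,"y":-0.1,"z":0,"wx":0,"wy":0,"wz":0.045,"fingers":-1},
  {"x":-0.42,"y":-0.2,"z":0.05,"wx":0,"wy":0,"wz":0.09,"fingers":-1},
  {"x":-0.65,"y":-0.3,"z":0.15,"wx":0,"wy":0,"wz":0.135,"fingers":-1},
  {"x":-0.872,"y":-0.406,"z":0.3,"wx":0,"wy":0,"wz":0.19,"fingers":-1},
  {"x":-0.872,"y":-0.406,"z":0.45,"wx":0,"wy":0,"wz":0.19,"fingers":-1},
  {"x":-0.872,"y":-0.406,"z":0.45,"wx":0,"wy":0,"wz":0.19,"fingers":-1},
  {"x":-0.872,"y":-0.406,"z":0.45,"wx":0,"wy":0,"wz":0.19,"fingers":-1},
])

```text
t: 4.55
ee_pos: [0.5184, -0.2323, 0.1202]
tool_rot: [-0.001, 0.729, 0.684, -0.0]
ft_force: [0.3, 0.1, 0.5]
finger_gap: 0.0911
```

Run:
```python
from h import *
o=bot.get_obs();print(o['ee_pos'])
s=wcloud('w3');W=cloud(s);z=W[...,2]
m=((z>.034)&(z<.043)&(abs(W[...,0]-.517)<.08)&(abs(W[...,1]+.235)<.13)).astype(np.uint8)
P=W[m>0];print(len(P),cv2.minAreaRect((P[:,:2]*1000).astype(np.float32)),np.median(P[:,2]))
plan([.5189,-.2335,.0207],down(-3.75))
```

```text
[ 0.51837607 -0.23226359  0.12016835]
11427 ((519.4619140625, -226.47219848632812), (157.9515838623047, 59.75322341918945), 86.35173034667969) 0.04132830001312495
d [-0.0069 -0.0007  0.502 ] w [0.0002 0.     0.0007] mm 100.4178585519112 deg 0.1284324102797334
```

Request:
servo_tool([
  {"x":-0.006,"y":0,"z":0.15,"wx":0,"wy":0,"wz":0,"fingers":-1},
  {"x":-0.006,"y":0,"z":0.3,"wx":0,"wy":0,"wz":0,"fingers":-1},
  {"x":-0.006,"y":0,"z":0.42,"wx":0,"wy":0,"wz":0,"fingers":-1},
  {"x":-0.006,"y":0,"z":0.5,"wx":0,"wy":0,"wz":0,"fingers":-1},
  {"x":-0.006,"y":0,"z":0.5,"wx":0,"wy":0,"wz":0,"fingers":-1},
  {"x":-0.006,"y":0,"z":0.5,"wx":0,"wy":0,"wz":0,"fingers":1},
  {"x":-0.006,"y":0,"z":0.5,"wx":0,"wy":0,"wz":0,"fingers":1},
  {"x":-0.006,"y":0,"z":0.5,"wx":0,"wy":0,"wz":0,"fingers":1},
  {"x":-0.006,"y":0,"z":0.5,"wx":0,"wy":0,"wz":0,"fingers":1},
  {"x":-0.006,"y":0,"z":0.5,"wx":0,"wy":0,"wz":0,"fingers":1},
])

```text
t: 5.6
ee_pos: [0.5191, -0.2341, 0.0206]
tool_rot: [0.001, 0.73, 0.683, 0.0]
ft_force: [-1.3, 1.4, 8.3]
finger_gap: 0.0591
```

Request:
servo_tool([
  {"x":0,"y":0,"z":0,"wx":0,"wy":0,"wz":0,"fingers":1},
  {"x":0,"y":0,"z":0,"wx":0,"wy":0,"wz":0,"fingers":1},
  {"x":0,"y":0,"z":0,"wx":0,"wy":0,"wz":0,"fingers":1},
])

```text
t: 5.9
ee_pos: [0.5191, -0.2341, 0.0206]
tool_rot: [0.001, 0.73, 0.683, 0.0]
ft_force: [-0.6, 0.5, 8.8]
finger_gap: 0.059
```

Request:
servo_tool([
  {"x":0,"y":0,"z":-0.05,"wx":0,"wy":0,"wz":0,"fingers":1},
  {"x":0,"y":0,"z":-0.15,"wx":0,"wy":0,"wz":0,"fingers":1},
  {"x":0,"y":0,"z":-0.3,"wx":0,"wy":0,"wz":0,"fingers":1},
  {"x":0,"y":0,"z":-0.45,"wx":0,"wy":0,"wz":0,"fingers":1},
  {"x":0,"y":0,"z":-0.6,"wx":0,"wy":0,"wz":0,"fingers":1},
  {"x":0,"y":0,"z":-0.75,"wx":0,"wy":0,"wz":0,"fingers":1},
  {"x":0,"y":0,"z":-0.8,"wx":0,"wy":0,"wz":0,"fingers":1},
  {"x":0,"y":0,"z":-0.8,"wx":0,"wy":0,"wz":0,"fingers":1},
])

```text
t: 6.7
ee_pos: [0.5192, -0.2342, 0.1812]
tool_rot: [0.001, 0.73, 0.683, 0.0]
ft_force: [0.1, -0.3, -3.2]
finger_gap: 0.0598
```

```bash
cat >> h.py <<'E'
SEAT=np.array([.5019,.1640,.05]);YAW=-2.35
GY,GZ=-.0005,.0206   # TCP in the rack frame
def rackpose(th,xf,dz,dy=0):
    a=np.radians(YAW);ex=np.array([np.cos(a),np.sin(a),0]);ey=np.array([-np.sin(a),np.cos(a),0]);t=np.radians(th)
    x=xf/1000+(-.086+GY)*np.cos(t)+GZ*np.sin(t); z=dz/1000+(.086-GY)*np.sin(t)+GZ*np.cos(t)
    return SEAT+ex*x+ey*dy/1000+[0,0,z], Ro.from_rotvec(ey*t)*down(YAW-90)
E
python3 - <<'E'
from h import *
o=bot.get_obs();print(o['ee_pos'],o['ft_force'],o['finger_gap'])
s=wcloud('w4');W=cloud(s);r=R0(o).as_matrix();T=(W-o['ee_pos'])@r*1000 # tool coords
m=(abs(T[...,1])<31)&(T[...,0]>40)&(T[...,0]<100)&(T[...,2]<-12)&(T[...,2]>-40)
P=T[m];print(len(P),np.percentile(P,[1,50,99],axis=0).round(1))
q=(T[...,2]>-24)&m
c=np.polyfit(T[q][:,0],T[q][:,2],1);print('slope deg',np.degrees(np.arctan(c[0])),'z@0',c[1]);print(np.percentile(T[q],[.5,50,99.5],axis=0))
plan([.49,-.03,.18],down(-50)); p,R=rackpose(8,60,70);print(p);plan(p,R)
E
```

```text
[ 0.51916212 -0.23423612  0.18117748] [ 0.08069589 -0.29923452 -3.21688853] 0.059825348189807885
13535 [[ 40.5 -29.8 -27.5]
 [ 63.7  -1.6 -20.8]
 [ 86.   28.5 -19.1]]
slope deg 0.10184124449531572 z@0 -20.791309061322153
[[ 4.02100762e+01 -3.01647676e+01 -2.25385373e+01]
 [ 6.49464031e+01  5.38536165e-02 -2.06815203e+01]
 [ 8.63911297e+01  2.88415839e+01 -1.85664659e+01]]
d [ 1.0079 -0.2095 -0.0015] w [1.000e-04 0.000e+00 2.568e-01] mm 205.87979446430177 deg 46.224506239934556
[0.47912795 0.16493453 0.152438  ]
d [ 1.9769 -0.3279  0.1362] w [ 0.0344 -0.0352  0.4912] mm 401.69811193151935 deg 88.86074611039022
```

Request:
servo_tool([
  {"x":0.1,"y":0,"z":0,"wx":0,"wy":0,"wz":0.025,"fingers":1},
  {"x":0.25,"y":0,"z":0,"wx":0,"wy":0,"wz":0.06,"fingers":1},
  {"x":0.4,"y":-0.05,"z":0,"wx":0,"wy":0,"wz":0.1,"fingers":1},
  {"x":0.55,"y":-0.1,"z":0,"wx":0,"wy":0,"wz":0.14,"fingers":1},
  {"x":0.7,"y":-0.15,"z":0,"wx":0,"wy":0,"wz":0.18,"fingers":1},
  {"x":0.85,"y":-0.18,"z":0,"wx":0,"wy":0,"wz":0.22,"fingers":1},
  {"x":0.95,"y":-0.2,"z":0,"wx":0,"wy":0,"wz":0.25,"fingers":1},
  {"x":1,"y":-0.2,"z":0,"wx":0,"wy":0,"wz":0.26,"fingers":1},
  {"x":1,"y":-0.2,"z":0,"wx":0,"wy":0,"wz":0.26,"fingers":1},
  {"x":1,"y":-0.2,"z":0,"wx":0,"wy":0,"wz":0.26,"fingers":1},
])

```text
t: 7.75
ee_pos: [0.4915, -0.0319, 0.1789]
tool_rot: [-0.0, 0.941, 0.338, -0.001]
ft_force: [0.3, 0.7, -2.8]
finger_gap: 0.0591
```

Run:
```python
from h import *
o=bot.get_obs();print(o['t'],o['ee_pos'],o['joints'])
p,R=rackpose(0,60,100);plan(p,R);p,R=rackpose(8,60,80);print(p);plan(p,R)
```

```text
7.75 [ 0.49145497 -0.03186163  0.17888477] [-1.85960854e-01  3.52515567e-01  1.70905395e+00 -1.50140806e-04
  1.08183749e+00  6.95064700e-01]
d [ 0.5649 -0.8105  0.0418] w [-0.0003  0.0005  0.2326] mm 197.77332352514327 deg 41.87512552092788
[0.47912795 0.16493453 0.162438  ]
d [ 0.5788 -0.7981  0.0825] w [ 0.016  -0.0419  0.2323] mm 197.8665631268593 deg 42.58058202956385
```

Request:
servo_tool([
  {"x":0.05,"y":-0.1,"z":0,"wx":0,"wy":0,"wz":0.03,"fingers":1},
  {"x":0.15,"y":-0.25,"z":0,"wx":0,"wy":0,"wz":0.07,"fingers":1},
  {"x":0.28,"y":-0.4,"z":0,"wx":0,"wy":0,"wz":0.11,"fingers":1},
  {"x":0.4,"y":-0.55,"z":0,"wx":0,"wy":0,"wz":0.15,"fingers":1},
  {"x":0.5,"y":-0.7,"z":0.02,"wx":0.005,"wy":-0.02,"wz":0.19,"fingers":1},
  {"x":0.58,"y":-0.798,"z":0.06,"wx":0.01,"wy":-0.035,"wz":0.225,"fingers":1},
  {"x":0.58,"y":-0.798,"z":0.08,"wx":0.016,"wy":-0.042,"wz":0.232,"fingers":1},
  {"x":0.58,"y":-0.798,"z":0.08,"wx":0.016,"wy":-0.042,"wz":0.232,"fingers":1},
  {"x":0.58,"y":-0.798,"z":0.08,"wx":0.016,"wy":-0.042,"wz":0.232,"fingers":1},
])

```text
t: 8.65
ee_pos: [0.4802, 0.164, 0.1635]
tool_rot: [-0.001, 0.997, -0.021, -0.069]
ft_force: [-0.0, -1.0, -1.8]
finger_gap: 0.0594
```

Run:
```python
from h import *
o=bot.get_obs();print(o['t'],o['ee_pos'],o['joints'])
s=wcloud('w5');W=cloud(s)
a=np.radians(YAW);M=np.array([[np.cos(a),np.sin(a),0],[-np.sin(a),np.cos(a),0],[0,0,1]])
Q=(W-SEAT)@M.T*1000
x,y,z=Q[...,0],Q[...,1],Q[...,2]
def ext(n,m):print(n,m.sum(),'x',np.percentile(x[m],[1,50,99]).round(1),'y',np.percentile(y[m],[1,50,99]).round(1),'z',np.median(z[m]).round(1))
B=(x>70)&(x<120)
ext('roofL',B&(y>8)&(y<50)&(z>48)&(z<58));ext('roofR',B&(y<-8)&(y>-50)&(z>48)&(z<58))
ext('gFL',(x>38)&(x<76)&(y>25)&(y<50)&(z>8)&(z<16));ext('gFR',(x>38)&(x<76)&(y<-25)&(y>-50)&(z>8)&(z<16))
m=(x>20)&(x<75)&(abs(y)<45)&(z>100)&(z<150);ext('rack',m)
p,R=rackpose(8,64,4);print(p);plan(p,R)
p,R=rackpose(8,64,40);plan(p,R)
```

```text
8.65 [0.48020262 0.16396024 0.16354974] [0.18950138 0.45354193 1.59075544 0.03298398 1.23218037 1.78843626]
roofL 1594 x [ 78.1  89.9 101.1] y [19.7 28.8 38.3] z 52.4
roofR 1591 x [ 78.   89.9 101.1] y [-38.1 -28.7 -19.5] z 52.4
gFL 275 x [53.7 65.  75.9] y [32.4 34.7 37.5] z 12.3
gFR 274 x [53.7 65.  75.8] y [-37.4 -34.6 -32.4] z 12.4
rack 14125 x [20.5 43.3 65.6] y [-29.8  -0.2  28.4] z 125.6
[0.48312458 0.16477051 0.086438  ]
d [ 0.0676 -0.0046  0.3815] w [ 0.0001 -0.0006 -0.0002] mm 77.49639340318116 deg 0.11418676615787293
d [ 0.0429 -0.0045  0.2032] w [ 0.0001 -0.0006 -0.0002] mm 41.54866086241156 deg 0.11418676615787293
```

View pics/w5.png

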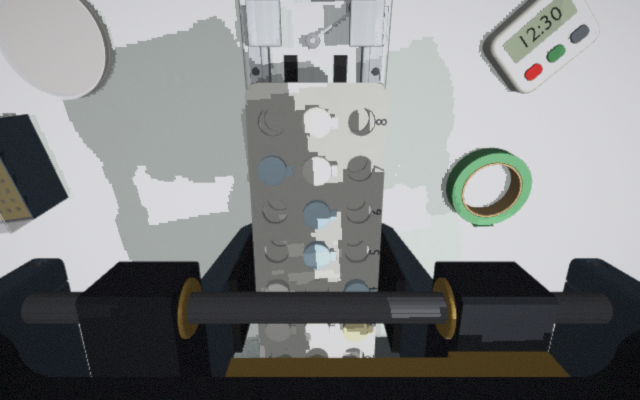

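The picture confirms alignment: clips measured at x 78–101 and y ±19.6, guides at ±32.4, rack end at x 65.6 as planned. Descending, still short of the roller.

Request:
servo_tool([
  {"x":0.01,"y":0,"z":0.05,"wx":0,"wy":0,"wz":0,"fingers":1},
  {"x":0.02,"y":-0.004,"z":0.12,"wx":0,"wy":0,"wz":0,"fingers":1},
  {"x":0.04,"y":-0.004,"z":0.2,"wx":0,"wy":0,"wz":0,"fingers":1},
  {"x":0.052,"y":-0.004,"z":0.27,"wx":0,"wy":0,"wz":0,"fingers":1},
  {"x":0.06,"y":-0.004,"z":0.32,"wx":0,"wy":0,"wz":0,"fingers":1},
  {"x":0.065,"y":-0.004,"z":0.36,"wx":0,"wy":0,"wz":0,"fingers":1},
  {"x":0.067,"y":-0.004,"z":0.38,"wx":0,"wy":0,"wz":0,"fingers":1},
  {"x":0.067,"y":-0.004,"z":0.38,"wx":0,"wy":0,"wz":0,"fingers":1},
  {"x":0.067,"y":-0.004,"z":0.38,"wx":0,"wy":0,"wz":0,"fingers":1},
])

```text
t: 9.6
ee_pos: [0.4833, 0.1659, 0.0871]
tool_rot: [-0.001, 0.997, -0.021, -0.069]
ft_force: [-0.6, -0.4, -2.5]
finger_gap: 0.0593
```

```bash
cat >> h.py <<'E'
def look(name):
    o=bot.get_obs();print(o['t'],o['ee_pos'].round(4),o['ft_force'].round(2),o['finger_gap'])
    s=wcloud(name);W=cloud(s);a=np.radians(YAW);M=np.array([[np.cos(a),np.sin(a),0],[-np.sin(a),np.cos(a),0],[0,0,1]])
    Q=(W-SEAT)@M.T*1000;x,y,z=Q[...,0],Q[...,1],Q[...,2]
    for n,m in (('roofs',(x>70)&(x<110)&(abs(abs(y)-29)<12)&(z>48)&(z<58)),('top plate',(x>30)&(x<110)&(abs(y)<31)&(z>34)&(z<48)&~((x>95)&(abs(y)>18))),('roller',(x>60)&(x<110)&(abs(y)<16)&(z>15)&(z<22))):
        if m.sum()>5: print(n,m.sum(),'x',np.percentile(x[m],[1,50,99]).round(1),'y',np.percentile(y[m],[1,50,99]).round(1),'z',np.median(z[m]).round(1), 'slope',np.degrees(np.arctan(np.polyfit(x[m],z[m],1)[0])).round(2))
    return s
E
python3 - <<'E'
from h import *
look('w6')
for a in [(8,64,1),(8,76,1.),(8,86,1),(6,87,.5),(4,87.5,.5),(0,87.5,0.3)]:
    print(a);plan(*rackpose(*a))
E
```

```text
9.6 [0.4833 0.1659 0.0871] [-0.58 -0.38 -2.47] 0.05931400850986985
roofs 6255 x [78.3 88.6 97.9] y [-37.8  19.6  38. ] z 52.4 slope 0.13
top plate 4549 x [46.9 62.7 68.9] y [-27.8   1.4  30.4] z 46.7 slope -5.48
roller 480 x [76.5 82.1 92.9] y [-15.2   0.5   6.2] z 19.0 slope -1.18
(8, 64, 1)
d [0.0018 0.0058 0.0188] w [-0.0001 -0.0007 -0.0003] mm 3.960436735964538 deg 0.14160323059781849
(8, 76, 1.0)
d [0.0612 0.0058 0.0106] w [-0.0001 -0.0007 -0.0003] mm 12.47791232641699 deg 0.14160323059781849
(8, 86, 1)
d [0.1107 0.0057 0.0038] w [-0.0001 -0.0007 -0.0003] mm 22.189546940640568 deg 0.14160323059781849
(6, 87, 0.5)
d [0.1127 0.0057 0.0207] w [-0.      0.0104 -0.0003] mm 22.93977695259487 deg 1.8671970698191924
(4, 87.5, 0.5)
d [0.1123 0.0057 0.0357] w [-0.      0.0215 -0.0003] mm 23.59325775188791 deg 3.8668847748981245
(0, 87.5, 0.3)
d [0.1084 0.0057 0.0674] w [-0.      0.0437 -0.0003] mm 25.55123521519162 deg 7.866736452792741
```

Request:
servo_tool([
  {"x":0.002,"y":0.005,"z":0.01,"wx":0,"wy":0,"wz":0,"fingers":1},
  {"x":0.002,"y":0.005,"z":0.018,"wx":0,"wy":0,"wz":0,"fingers":1},
  {"x":0.02,"y":0.005,"z":0.016,"wx":0,"wy":0,"wz":0,"fingers":1},
  {"x":0.035,"y":0.005,"z":0.014,"wx":0,"wy":0,"wz":0,"fingers":1},
  {"x":0.05,"y":0.005,"z":0.012,"wx":0,"wy":0,"wz":0,"fingers":1},
  {"x":0.065,"y":0.005,"z":0.01,"wx":0,"wy":0,"wz":0,"fingers":1},
  {"x":0.08,"y":0.005,"z":0.008,"wx":0,"wy":0,"wz":0,"fingers":1},
  {"x":0.09,"y":0.005,"z":0.007,"wx":0,"wy":0,"wz":0,"fingers":1},
  {"x":0.1,"y":0.005,"z":0.006,"wx":0,"wy":0,"wz":0,"fingers":1},
  {"x":0.1,"y":0.005,"z":0.006,"wx":0,"wy":0,"wz":0,"fingers":1},
])

```text
t: 10.65
ee_pos: [0.5027, 0.164, 0.0828]
tool_rot: [-0.001, 0.997, -0.021, -0.069]
ft_force: [-3.9, 0.3, -0.6]
finger_gap: 0.0596
```

Run:
```python
from h import *
look('w7')
for a in [(8,86,1),(6,87,.5),(4,87.5,.5),(2,87.5,.4),(0,87.5,0.3)]:
    print(a);plan(*rackpose(*a))
```

```text
10.65 [0.5027 0.164  0.0828] [-3.89  0.26 -0.59] 0.0595993703659659
roofs 6660 x [ 78.5  90.8 101.8] y [-37.8  19.4  38. ] z 52.5 slope -0.12
top plate 10256 x [37.9 64.9 88.1] y [-29.   -0.5  29.5] z 44.7 slope -7.59
roller 504 x [ 86.2  91.9 107.7] y [-15.2   4.5  11.1] z 19.1 slope 3.81
(8, 86, 1)
d [ 0.0124  0.0001 -0.005 ] w [ 0.     -0.0004 -0.0003] mm 2.674596224630494 deg 0.08778132517198219
(6, 87, 0.5)
d [0.0143 0.0001 0.0119] w [ 0.      0.0107 -0.0003] mm 3.7290870832147833 deg 1.93075079890334
(4, 87.5, 0.5)
d [0.014  0.0001 0.0268] w [ 0.      0.0218 -0.0003] mm 6.05266887982113 deg 3.9303805367158176
(2, 87.5, 0.4)
d [0.0118 0.0001 0.0427] w [ 0.0001  0.0329 -0.0003] mm 8.854538078384646 deg 5.930259952871466
(0, 87.5, 0.3)
d [0.0101 0.0001 0.0586] w [ 0.0001  0.0441 -0.0003] mm 11.891178789322904 deg 7.9302001540208735
```

View pics/w7.png

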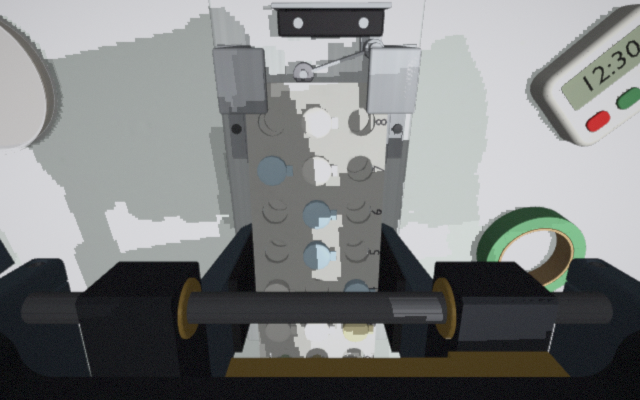

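Request:
servo_tool([
  {"x":0.006,"y":0,"z":-0.003,"wx":0,"wy":0,"wz":0,"fingers":1},
  {"x":0.0124,"y":0,"z":-0.005,"wx":0,"wy":0,"wz":0,"fingers":1},
  {"x":0.0134,"y":0,"z":0.003,"wx":0,"wy":0.005,"wz":0,"fingers":1},
  {"x":0.0143,"y":0,"z":0.012,"wx":0,"wy":0.0107,"wz":0,"fingers":1},
  {"x":0.0143,"y":0,"z":0.019,"wx":0,"wy":0.016,"wz":0,"fingers":1},
  {"x":0.014,"y":0,"z":0.0268,"wx":0,"wy":0.0218,"wz":0,"fingers":1},
  {"x":0.014,"y":0,"z":0.0268,"wx":0,"wy":0.0218,"wz":0,"fingers":1},
  {"x":0.014,"y":0,"z":0.0268,"wx":0,"wy":0.0218,"wz":0,"fingers":1},
])

```text
t: 11.5
ee_pos: [0.5045, 0.164, 0.0772]
tool_rot: [-0.001, 0.999, -0.021, -0.035]
ft_force: [-5.3, 0.5, -1.1]
finger_gap: 0.0595
```

Run:
```python
from h import *
look('w8')
for a in [(4,87.7,.5),(3,87.7,.5),(2,87.7,.4),(1,87.7,.3),(0,87.5,0.3)]:
    print(a);plan(*rackpose(*a))
```

```text
11.5 [0.5045 0.164  0.0772] [-5.26  0.48 -1.12] 0.05954979598490489
roofs 6620 x [ 78.4  90.7 101.8] y [-37.8 -19.2  38. ] z 52.4 slope -0.18
top plate 12427 x [31.  62.8 89. ] y [-29.   -0.   29.5] z 43.6 slope -4.07
roller 528 x [ 88.8  94.5 108.1] y [-15.3   5.1  11.9] z 19.2 slope 6.58
(4, 87.7, 0.5)
d [0.0005 0.0007 0.0006] w [ 0.     -0.0001 -0.0002] mm 0.21046232311030091 deg 0.04573845591682349
(3, 87.7, 0.5)
d [-0.0012  0.0007  0.0082] w [ 0.      0.0055 -0.0002] mm 1.6597878948008553 deg 0.9899017763409619
(2, 87.7, 0.4)
d [-0.0028  0.0007  0.0163] w [ 0.      0.011  -0.0002] mm 3.3046338550035608 deg 1.9894016555965408
(1, 87.7, 0.3)
d [-0.0042  0.0007  0.0244] w [ 0.      0.0166 -0.0002] mm 4.952493355082867 deg 2.989236067593587
(0, 87.5, 0.3)
d [-0.0065  0.0007  0.0321] w [ 0.      0.0222 -0.0002] mm 6.5544989654541155 deg 3.9891534801664608
```

Request:
servo_tool([
  {"x":0,"y":0,"z":0.004,"wx":0,"wy":0.003,"wz":0,"fingers":1},
  {"x":-0.001,"y":0,"z":0.008,"wx":0,"wy":0.0055,"wz":0,"fingers":1},
  {"x":-0.002,"y":0,"z":0.012,"wx":0,"wy":0.008,"wz":0,"fingers":1},
  {"x":-0.003,"y":0,"z":0.016,"wx":0,"wy":0.011,"wz":0,"fingers":1},
  {"x":-0.004,"y":0,"z":0.0205,"wx":0,"wy":0.014,"wz":0,"fingers":1},
  {"x":-0.004,"y":0,"z":0.0245,"wx":0,"wy":0.0165,"wz":0,"fingers":1},
  {"x":-0.005,"y":0,"z":0.0285,"wx":0,"wy":0.0195,"wz":0,"fingers":1},
  {"x":-0.006,"y":0,"z":0.0315,"wx":0,"wy":0.022,"wz":0,"fingers":1},
  {"x":-0.006,"y":0,"z":0.0315,"wx":0,"wy":0.022,"wz":0,"fingers":1},
])

```text
t: 12.45
ee_pos: [0.5027, 0.164, 0.0709]
tool_rot: [0.0, 1.0, -0.021, -0.0]
ft_force: [-4.3, -0.1, -1.9]
finger_gap: 0.0596
```

Run:
```python
from h import *
look('w9');plan(*rackpose(0,87.5,0.3));plan(*rackpose(0,86.2,0))
```

```text
12.45 [0.5027 0.164  0.0709] [-4.31 -0.12 -1.85] 0.05960018991227754
roofs 6786 x [ 78.2  90.3 101.5] y [-37.8 -19.2  38. ] z 52.4 slope -0.2
top plate 14602 x [31.  59.  86.1] y [-29.    0.8  29.4] z 41.7 slope -1.16
roller 663 x [ 87.4  94.  107.7] y [-15.7   4.6  14.9] z 19.0 slope -0.42
d [0.0001 0.0004 0.0003] w [ 0.0001  0.0002 -0.0002] mm 0.11225187541593848 deg 0.05447860872997328
d [-0.0064  0.0005  0.0018] w [ 0.0001  0.0002 -0.0002] mm 1.324715418250034 deg 0.05447860872997328
```

Request:
servo_tool([
  {"x":-0.003,"y":0,"z":0.001,"wx":0,"wy":0,"wz":0,"fingers":1},
  {"x":-0.006,"y":0,"z":0.002,"wx":0,"wy":0,"wz":0,"fingers":1},
  {"x":-0.006,"y":0,"z":0.003,"wx":0,"wy":0,"wz":0,"fingers":1},
  {"x":-0.006,"y":0,"z":0.003,"wx":0,"wy":0,"wz":0,"fingers":1},
])

```text
t: 12.9
ee_pos: [0.5021, 0.1641, 0.0706]
tool_rot: [0.0, 1.0, -0.021, 0.0]
ft_force: [-4.5, -0.5, 4.4]
finger_gap: 0.0593
```

Run:
```python
from h import *
s=look('w10')
b=bot.snapshot('side');cv2.imwrite('pics/side1.png',cv2.resize(b['pixels'][190:310,220:340,::-1],(600,600),interpolation=cv2.INTER_CUBIC))
```

```text
12.9 [0.5021 0.1641 0.0706] [-4.47 -0.49  4.39] 0.05933973056647466
roofs 6825 x [ 78.3  90.3 101.5] y [-37.8 -19.3  38. ] z 52.4 slope -0.15
top plate 14718 x [30.9 58.7 85.4] y [-28.8   0.9  29.5] z 41.5 slope -1.15
roller 679 x [ 86.7  93.7 107.1] y [-15.4   4.5  15.1] z 19.0 slope 0.95
```

View pics/side1.png

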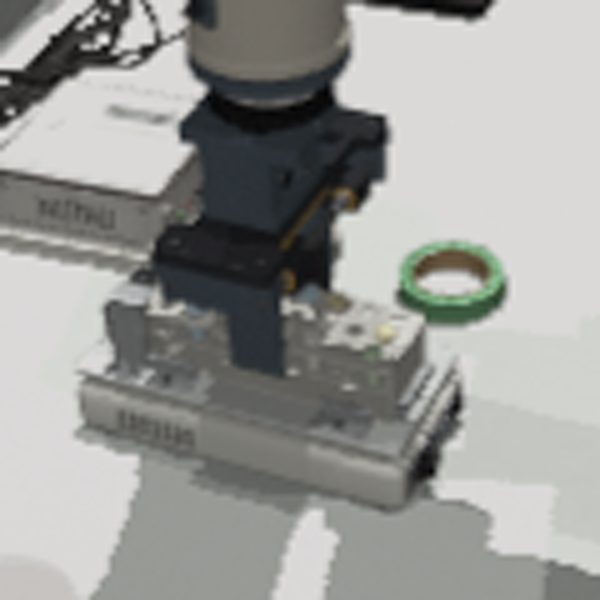

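The rack looks flat on the deck behind the sill, with light deck contact (net force about +4 N) and the lever still pressed. Releasing, then rising.

Request:
servo_tool([
  {"x":0,"y":0,"z":0,"wx":0,"wy":0,"wz":0,"fingers":0.2},
  {"x":0,"y":0,"z":0,"wx":0,"wy":0,"wz":0,"fingers":-0.2},
  {"x":0,"y":0,"z":0,"wx":0,"wy":0,"wz":0,"fingers":-0.8},
  {"x":0,"y":0,"z":0,"wx":0,"wy":0,"wz":0,"fingers":-0.8},
  {"x":0,"y":0,"z":0,"wx":0,"wy":0,"wz":0,"fingers":-0.8},
  {"x":0,"y":0,"z":0,"wx":0,"wy":0,"wz":0,"fingers":-0.8},
])

```text
t: 13.6
ee_pos: [0.5021, 0.1641, 0.0704]
tool_rot: [0.0, 1.0, -0.021, -0.0]
ft_force: [-0.3, -0.2, 0.4]
finger_gap: 0.0817
```

Request:
servo_tool([
  {"x":0,"y":0,"z":-0.05,"wx":0,"wy":0,"wz":0,"fingers":-0.8},
  {"x":0,"y":0,"z":-0.15,"wx":0,"wy":0,"wz":0,"fingers":-0.8},
  {"x":0,"y":0,"z":-0.3,"wx":0,"wy":0,"wz":0,"fingers":-0.8},
  {"x":0,"y":0,"z":-0.5,"wx":0,"wy":0,"wz":0,"fingers":-0.8},
  {"x":0,"y":0,"z":-0.7,"wx":0,"wy":0,"wz":0,"fingers":-0.8},
  {"x":0,"y":0,"z":-0.8,"wx":0,"wy":0,"wz":0,"fingers":-0.8},
  {"x":0,"y":0,"z":-0.8,"wx":0,"wy":0,"wz":0,"fingers":-0.8},
  {"x":0,"y":0,"z":-0.8,"wx":0,"wy":0,"wz":0,"fingers":-0.8},
])

```text
t: 14.4
ee_pos: [0.5019, 0.1641, 0.2309]
tool_rot: [-0.0, 1.0, -0.021, 0.0]
ft_force: [-0.6, 0.3, 0.2]
finger_gap: 0.082
```

Run:
```python
from h import *
s=look('w11');W=cloud(s)
a=np.radians(YAW);M=np.array([[np.cos(a),np.sin(a),0],[-np.sin(a),np.cos(a),0],[0,0,1]])
Q=(W-SEAT)@M.T*1000;x,y,z=Q[...,0],Q[...,1],Q[...,2]
m=(abs(z-41)<2.5)&(abs(y)<31)&(x<90)&(x>-90);A=np.c_[x[m],y[m],np.ones(m.sum())]
print(np.linalg.lstsq(A,z[m],rcond=None)[0],np.percentile(x[m],[.5,99.5]),np.percentile(y[m],[.5,99.5]))
cv2.imwrite('pics/f1.png',s['pixels'][...,::-1])
```

```text
14.4 [0.5019 0.1641 0.2309] [-0.59  0.33  0.23] 0.082021264352967
roofs 1439 x [ 77.8  89.6 101.1] y [-38.  -19.6  38.1] z 52.4 slope 0.1
top plate 3611 x [30.8 57.6 85. ] y [-29.    0.6  29.4] z 41.6 slope -0.96
roller 147 x [ 86.1  92.1 108. ] y [-15.5   5.   10.8] z 19.0 slope 1.03
[-7.61225443e-04  2.50433692e-04  4.14642594e+01] [-85.39695421  85.01644283] [-29.39039518  29.73408655]
```

View pics/f1.png

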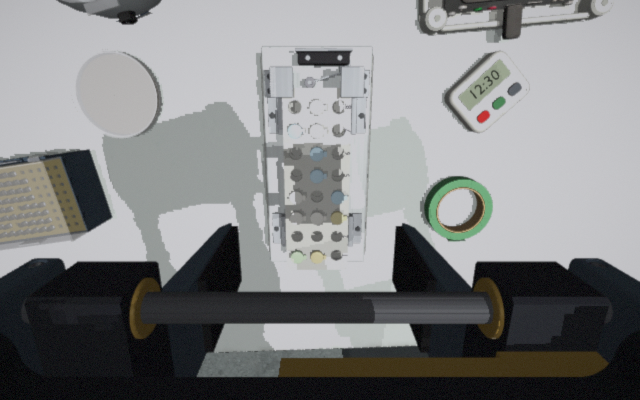

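The rack lies flat: top plane tilt under 0.05°, height about 41 mm, from −85.4 to +85 mm along the deck. The roller is pressed back to about 86 mm, and the timer, tape and dish show no sign of having moved. Handing in.

```bash
python3 -c "
from station import bot
print(bot.close_job())"
```

```text
the job is handed in; nothing more can be done
None
```

The white tube rack is loaded in the mixer, lying flat between the pressed lever and the front sill. I handed the job in at about 14.5 s; no verdict was reported.

**What I did:** I gripped the rack mid-length at its top plate and turned it so the end with empty corner holes went under the clips. I lowered it far end down at 8° and slid it under the clips against the roller. Then I lowered the near end behind the sill, eased it back against the sill, released it and lifted the gripper clear.

**Last checks, after release:**
- **Rack:** The top is level to within 0.05° and about 41 mm above the deck. It spans −85.4 to +85 mm along the seat.
- **Lever:** The roller's front was at about 86 mm, against 76 mm untouched, so the lever is still pressed.
- **Forces:** The highest reading along the loading direction was 5.3 N while pressing the lever, and the highest vertical reading was about 9 N, at the grasp. These were read at the end of each move call, so they are not continuous peaks.
- **Bystanders:** The gripper was never near the timer, tape roll or Petri dish. They look undisturbed in the last picture, but I did not measure their positions again.

**One disagreement:** A cruder slope check, which also picked up the tube rims, read about 1° even after release. The plane fit to the top plate alone gave 0.05°, and I trust that one.

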